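# Rock the reel rack's gate over to feed the other lane

### The arm

A 6-joint arm with a two-finger parallel gripper is mounted at the origin on the work surface. World frame = base frame: x ahead of the robot, y to its left, z up, the work surface at z = 0. Lengths are in m, angles in rad, forces in N, time in s.
With the tool pointing down it reaches from about 0.275 to 0.85 m from the base axis. Payload 5.2 kg.
Tool frame: the origin (TCP) lies where the fingers leave the gripper's body, on its centre line; the fingertips stand 73 mm ahead of it and the grasp point (between the pads) lies 54 mm ahead of it; z points along the fingers, y is the line along which they close (so a half turn about z gives the same grasp; the last joint's range is limited). The gripper opens to 85 mm and grips with 20 to 120 N. Pads are 22 mm wide; open, the fingers measure 114 mm over their backs; the gripper's body (76 mm by 85 mm) begins 54 mm behind the grasp point. The pads swing forward as they close: fully open they stand 13 mm farther back than shut.
Start: joints at [-1.365, 0.259, 1.535, -0, 1.348, -0.203], TCP at [0.219, -0.505, 0.304] pointing down, gripper open.
Joint ranges: [-3.14, 3.14], [-0.91, 2.08], [0.19, 2.58], [-1.22, 4.36], [0.22, 2.71], [-3.12, 3.12]. Speed limits (rad/s): [2.57, 2.57, 3.14, 3.14, 3.14, 3.14].

### API

Orientations are given as a unit quaternion [x, y, z, w].
In Python, from station import read_state, get_image, robot gives the robot as it stands.
- The arm moves only by the shell command python3 -m inch 'ROWS' [OPENING] [FORCE]. ROWS is JSON, a list of rows, each a list of 6 numbers: the shift along the tool's x, y, z in m, then the turn, a rotation vector about the tool's x, y, z in degrees. In form: [[dx, dy, dz, wx, wy, wz], ...]. A call has 1 to 12 rows; each row is the pose to reach, as a shift and turn from the pose commanded when the call began, along the tool's axes at that moment; what a row does not reach only later rows make up. A row lasts 1/10 s, in which the tool goes at most 50 mm and 8.59 degrees, less where a joint would pass 70% of its speed; a pose out of reach is approached as far as the arm can. A call with a gripper value outside its range is refused whole. OPENING is the opening, from 0 (shut) to 1 (fully open), set as the call begins (- or left out, the last holds). The fingers move at their own pace and stop on an object; FORCE is the grip in N (left out, the last holds). Time passes only in rows, so rows that repeat a pose let the fingers close. It gives the time, the measured TCP pose, the force, the opening and the grip force at its end, in the units of the state.
- read_state(): the state, without advancing time (a new reading comes with each control period).
- get_image(name): name is "side" or "top"; returns a dict with "image" (420x560x3 uint8, red, green, blue), "intrinsics" (3x3 intrinsics, pixels), "k1" (the pictures are not rectified: a ray, as slopes to the right and down, at radius r is drawn at 1 + k1 r^2 times it, then the intrinsics apply), "origin" and "attitude" of the camera in the world. Camera axes: x right, y down, z forward; pixel columns grow to the right and rows downward; lengths in m; the calibration is good to about 2 mm. A picture is of the moment at which its call begins. There is no depth.
- robot.sign_off(): hands the job in; it is judged then, once.
The state is a dict: "clock": time; "joints": joint angles; "qd": joint speeds; "joint_torque": joint torques, N m; "position": TCP position; "eef_rot": TCP orientation; "force": force on the tool from outside, world axes, zero at the start; "torque": the same for the moment, N m; "width": finger opening in m; "gripper_force": force on a finger pad.
Only numpy, scipy, OpenCV 4.12 (cv2) and the standard library are available. Lean on these libraries where they do the work, as an engineer would, in place of code of your own. Each camera call takes 0.05 s, during which the arm holds its last target. There are 200 camera calls.

### The job

The left lane of the thread-reel rack has run out. With the fingertips push the empty green tray along its runway to the right, up against the blue end stop, so that it stands under the mouth of the right lane; then press down the raised left end of the seesaw gate until it rocks over onto its other stop, and let the three tan reels roll down the right lane into the tray. Do not lift the tray, do not touch the three reels and leave the other things on the bench where they are (left and right as seen from the robot).

Things in the scene. Friction and masses are not known exactly. Their poses are not given: they have to be found in the camera images.
- rack: Fixed bench rack for thread reels: two aluminium lanes side by side, sloping down to the robot (0.21 rad), a seesaw gate across both, a tray runway before their mouths. Origin on the bench straight below the gate pivot; x points up the lanes away from the robot, y left, z up. Base board 6 mm thick, x -190 to 210, y -200 to 200 mm. Lane walls 30 mm high.
- tray: Empty green open tray, loose, about 0.3 kg, 150 (x) by 100 (y) by 36 mm high, walls 4 mm. Origin: centre of its underside, on the runway at rack x = -112, z = 6 mm, square to the rack (3 mm play). It starts left of the right lane, with 65 mm or more of free runway on its left; the lane mouths overhang its rear edge by 18 mm, 4 mm above its rim.
- mouth_right (a point): Middle of the lower lip of the right lane, which holds the three reels: on the lane floor, 49 mm above the bench, at rack x = -55, y = -75 mm. Lane inner width 56 mm.
- mouth_left (a point): The same point of the left lane, which is empty, at rack x = -55, y = +75 mm.
- end_stop (a point): Foot of the inner face of the blue end stop (26 mm high) that closes the runway's right end: on the runway floor, 6 mm above the bench, rack x = -112, y = -128 mm. Tray against it: its centre at rack y = -78 mm. The runway lies between a front rail (x = -190, 14 mm high) and a toe board (x = -33, 36 mm high), both along y, and is open at its left end.
- gate (a joint): Tilt of the seesaw gate about a level pin along the rack's x, 133 mm above the rack's origin. +0.25 (start): left end up, left lane open, right lane shut. -0.25: left end down on its stop, right lane open. Brass weight above the pivot: it rests only on a stop, and under 1 N on a pad rocks it. Steel beam 230 mm long (y), 22 mm wide; a yellow blade hangs into each lane.
- pad_left (a point): Centre of the top of the red finger pad (30 mm in x, 28 mm in y) at the left end of the gate's beam, 100 mm out from the pivot and 11 mm above the beam's middle line: 168 mm above the bench when up, 119 mm when down (rack x = 0, y = 94 to 100 mm).
- pad_right (a point): The same point of the red finger pad on the right end of the beam.
- reel0: Tan thread reel with white flanges, 42 mm diameter, 50 mm long, 60 g, lying across the right lane against the gate's blade. Origin: its centre; its y is its axis. It rolls down by itself when the blade rises.
- reel1: The same, the second reel in the queue, behind reel0.
- reel2: The same, the third reel, behind reel1.
- glue_can: Bystander: yellow and black rectangular glue can, 75 x 110 mm, 155 mm high. Origin: centre of its underside.
- polish_tin: Bystander: round red shoe-polish tin, 80 mm diameter, 26 mm high, on the rack's base board beside a lane. Origin: centre of its underside.
- hammer: Bystander: hammer lying on the bench along its own x. Origin: under the middle.
- thread_stack: Bystander: stack of flat thread spools, 76 mm diameter, 96 mm high. Origin: centre of its underside.
- tool_pot: Bystander: black pot with tool handles, 78 mm diameter, 165 mm high. Origin: centre of its underside.
- sandal: Bystander: beige sandal, 235 x 80 mm, 80 mm high, along its own x. Origin: centre of its underside.
- blue_reel: Bystander: blue thread reel standing upright, 42 mm diameter, 50 mm high, on the rack's base board beside a lane. Origin: centre of its underside.
There are look-alikes about, which are no part of the job. What is shaped like the reel1 but red or turquoise is not meant. Several things have the shape of the tray; the one meant has the colours described above.

How it is judged:
By the outcome, as a careful person would: the job done as asked, in the order asked, and still so for the second after the job is handed in, with the robot touching nothing.
It also fails if it takes over 45 s, if anything falls off the work surface, if the arm or the gripper's body presses on something with over 40 N, if the wrist force passes 120 N, or if a joint passes its speed limit or range.

## Working session

There is one attempt and no reset: what is moved stays moved. The work goes in short steps, Python scripts to look and compute and a shell command to move; the robot and the scene stay as the last step left them, time stands still between calls to the robot, and variables do not carry over. Pictures are saved under pics/ and viewed, at most 10 in all, crops included, and the job is handed in when it is done.

```bash
mkdir -p pics; ls; python3 - <<'E'
from station import *
import cv2
for n in("top","side"):
    d=get_image(n);cv2.imwrite(f"pics/{n}0.png",d["image"][:,:,::-1])
    print(n,d["intrinsics"],d["k1"],d["origin"],d["attitude"])
print(read_state())
E
```

```text
pics
top [[488.96172235   0.         285.61763816]
 [  0.         488.96172235 206.18861163]
 [  0.           0.           1.        ]] -0.11985028310930117 [0.21007888 0.03929313 1.71327404] [-0.70290761  0.70671723 -0.05434052  0.05931917]
side [[515.07261665   0.         275.84821722]
 [  0.         515.07261665 210.76354766]
 [  0.           0.           1.        ]] 0.050598588952042 [ 0.39183127 -1.03682771  1.12518477] [ 0.91613101 -0.03960742  0.01937717 -0.39844668]
{'clock': 0.1, 'joints': array([-1.36477417e+00,  2.59253822e-01,  1.53599185e+00, -2.15145883e-05,
        1.34801123e+00, -2.02782104e-01]), 'qd': array([ 4.34547897e-04, -1.56001999e-03, -1.48374721e-03,  5.54423042e-04,
       -5.82922290e-05,  2.53163595e-04]), 'joint_torque': array([ 2.71527868e-03, -4.46968746e+01, -2.91247183e+01, -2.78293292e-04,
        6.22201725e-03,  2.41720653e-05]), 'position': array([ 0.21857977, -0.50429851,  0.3031592 ]), 'eef_rot': array([ 9.79181693e-01,  2.02984036e-01, -1.18374962e-05, -8.32102213e-04]), 'force': array([ 0.15882308, -0.60776005,  0.14113843]), 'torque': array([ 0.00430751, -0.03629535, -0.04642153]), 'gripper_force': 0.0, 'width': 0.08499335732691976}
```

View pics/top0.png

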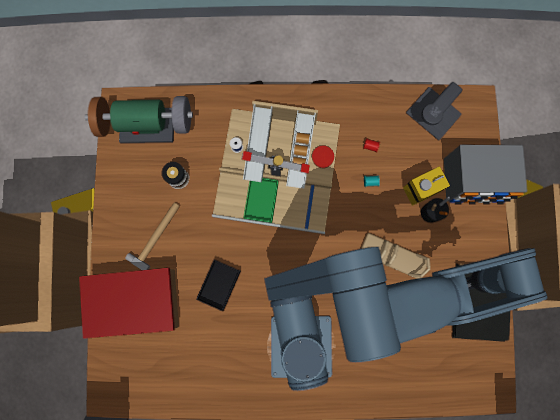

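View pics/side0.png

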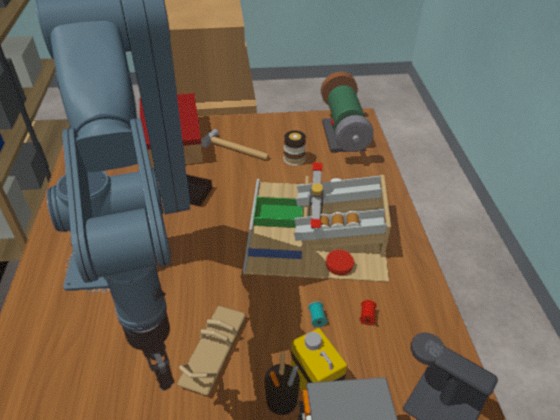

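The top view shows the green tray at about (262,200), the blue end stop at (310,207), the red pads at (247,155) on the left and (305,169) on the right, and the tan reels at about (301,143). Tray-like things are the black ones at (218,284) and (480,320), plus the red box at (127,302). Reel look-alikes are red at (371,144) and turquoise at (371,181). I choose the green tray on the runway and will check it in a close crop.

```bash
cat > h.py <<'E'
import numpy as np, cv2
from station import *
from scipy.spatial.transform import Rotation as R
def proj(d,P):
    Rm=R.from_quat(d["attitude"]).as_matrix()
    c=(np.atleast_2d(P)-d["origin"])@Rm
    return cv2.projectPoints(c.reshape(-1,1,3),np.zeros(3),np.zeros(3),d["intrinsics"],np.array([d["k1"],0,0,0.]))[0][:,0]
def ray(d,uv,z):
    p=cv2.undistortPoints(np.array([[uv]],float),d["intrinsics"],np.array([d["k1"],0,0,0.]))[0,0]
    v=R.from_quat(d["attitude"]).as_matrix()@np.r_[p,1]
    return d["origin"]+v*(z-d["origin"][2])/v[2]
def crop(n,f,x0,y0,x1,y1,s):
    d=get_image(n);cv2.imwrite(f"pics/{f}.png",cv2.resize(d["image"][y0:y1,x0:x1,::-1],None,fx=s,fy=s,interpolation=cv2.INTER_CUBIC));return d
E
python3 - <<'E'
from h import *
d=crop("top","c1",205,90,355,245,3.8)
s=get_image("side")
for uv,z in [((262,200),.036),((247,155),.168),((305,169),.119),((213,215),.006)]: print(ray(d,uv,z).round(3))
P=ray(d,(262,200),.036);print(proj(s,P))
E
```

```text
[0.505 0.133 0.036]
[0.631 0.175 0.168]
[ 0.595 -0.016  0.119]
[0.457 0.308 0.006]
[[277.52379553 209.4439498 ]]
```

View pics/c1.png

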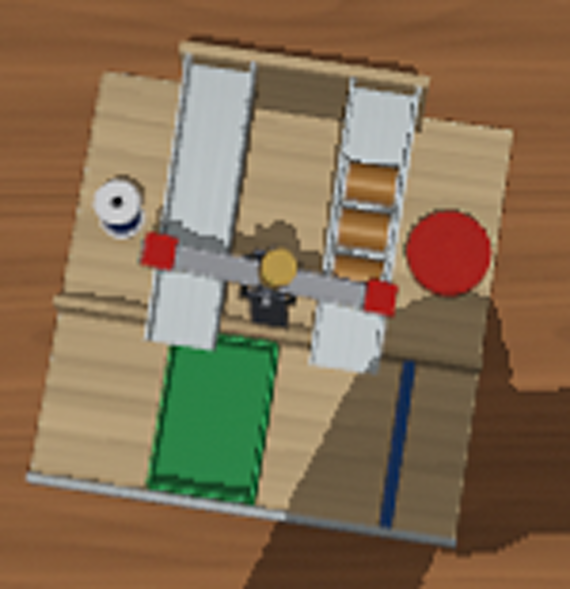

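The crop confirms the choice: the green tray sits under the left mouth, the blue stop is at the right, and the left pad at crop (160,250) is up. Next I fit the rack pose.

```bash
cat >> h.py <<'E'
def rack(p,X):
    c,s=np.cos(p[2]),np.sin(p[2]);X=np.atleast_2d(X)
    return np.c_[p[0]+c*X[:,0]-s*X[:,1],p[1]+s*X[:,0]+c*X[:,1],X[:,2]]
E
python3 - <<'E'
from h import *
from scipy.optimize import least_squares
d=get_image("top");s=get_image("side")
cp=lambda u,v:(205+u/3.8-.4,90+v/3.8-.4)
X=np.array([[-.19,.2,.014],[-.19,-.2,.014],[.21,-.2,.006],[.21,.2,.006],[0,.0942,.168],[0,-.0996,.119],[-.055,-.047,.079],[-.055,.103,.079]])
U=np.array([cp(30,476),cp(455,543),cp(512,130),cp(104,72),cp(160,250),cp(381,298),cp(313,362),cp(149,337)])
f=lambda p:(proj(d,rack(p,X))-U).ravel()
r=least_squares(f,[.62,.09,-.15],loss="soft_l1");p=r.x;print(p,f(p).reshape(-1,2).round(1).tolist())
# side red pad centroids
def blobs(im,lo,hi):
    m=cv2.inRange(cv2.cvtColor(im,cv2.COLOR_RGB2HSV),lo,hi)
    n,_,st,c=cv2.connectedComponentsWithStats(m);return [(st[i,4],c[i].round(1).tolist(),st[i,:4].tolist()) for i in range(1,n) if st[i,4]>15]
print("side pred",proj(s,rack(p,X[4:6])).round(1).tolist(), [b for b in blobs(s["image"],(0,180,90),(8,255,255))])
g=blobs(d["image"],(50,120,40),(80,255,255));print(g)
# tray rim corners in rack frame z=.042
for uv in [(175,347),(278,342),(257,503),(150,490)]:
    w=ray(d,cp(*uv),.042);c,q=np.cos(p[2]),np.sin(p[2]);e=w[:2]-p[:2];print((c*e[0]+q*e[1]).round(3),(-q*e[0]+c*e[1]).round(3))
np.save("rack.npy",p)
# draw check on side
im=s["image"][:,:,::-1].copy()
t=rack(p,[[-.187,.05,.042],[-.037,.05,.042],[-.19,.2,.006],[-.19,-.2,.006],[.21,-.2,.006],[.21,.2,.006],[0,.0942,.168],[0,-.0996,.119],[-.112,-.128,.032]])
for u in proj(s,t): cv2.circle(im,tuple(int(round(4*x)) for x in u),4,(255,0,255),-1,shift=2)
cv2.imwrite("pics/c2.png",cv2.resize(im[140:290,230:400],None,fx=4,fy=4))
E
```

```text
[ 0.6128695   0.08275469 -0.15784741] [[-0.5, -0.0], [0.2, -0.5], [0.2, 0.5], [-0.2, 0.3], [0.0, 0.6], [0.1, 0.2], [0.1, -0.6], [-0.1, -0.5]]
side pred [[317.2, 165.3], [315.4, 221.7]] [(np.int32(686), [188.8, 117.0], [178, 93, 23, 48]), (np.int32(26), [146.0, 135.8], [144, 128, 5, 17]), (np.int32(77), [317.1, 165.8], [312, 162, 11, 9]), (np.int32(68), [315.6, 222.8], [311, 219, 10, 8]), (np.int32(533), [339.3, 261.7], [326, 250, 28, 25]), (np.int32(323), [367.8, 311.9], [360, 300, 16, 25])]
[(np.int32(37), [122.2, 101.6], [112, 101, 24, 4]), (np.int32(17), [152.8, 101.4], [147, 101, 13, 2]), (np.int32(19), [118.1, 129.8], [113, 127, 11, 5]), (np.int32(62), [142.3, 130.4], [127, 127, 32, 6]), (np.int32(1162), [261.1, 200.0], [244, 178, 34, 45])]
-0.055 0.082
-0.036 -0.011
-0.186 -0.015
-0.189 0.083
```

View pics/c2.png

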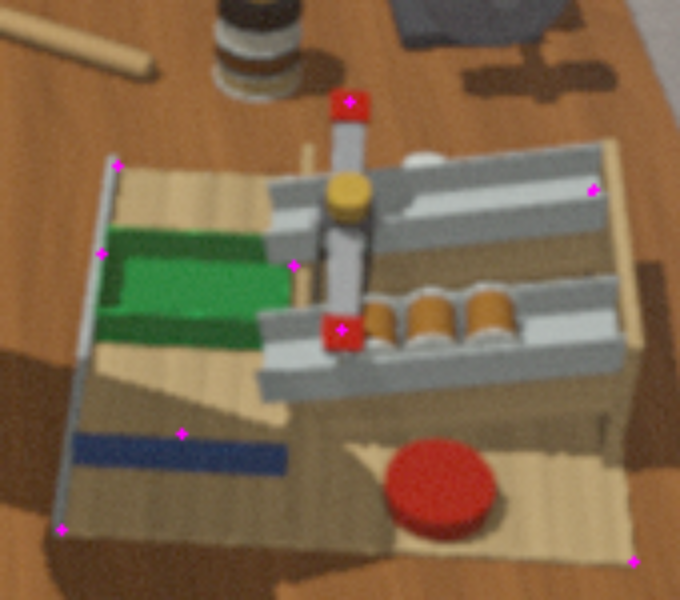

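The fit is good: all residuals are under 0.7 px, and the side view agrees. The tray centre is at rack y ≈ +0.034, so it needs a push of about 112 mm. I'll write a calculator for the tool-axis shift to a rack pose.

```bash
cat >> h.py <<'E'
P=None
def to(x,y,z,yaw=None,base=None):
    "shift/turn (tool axes) to TCP rack x,y, world z; yaw: tool y along rack x + yaw deg"
    p=np.load("rack.npy");s=read_state();T=R.from_quat(s["eef_rot"])
    w=rack(p,[[x,y,z]])[0];o=T.inv().apply(w-s["position"])
    a=p[2]+np.pi/2+np.radians(yaw or 0)
    G=R.from_matrix(np.array([[np.cos(a),np.sin(a),0],[np.sin(a),-np.cos(a),0],[0,0,-1]]))
    print("world",w.round(3),"row",o.round(4),(T.inv()*G).as_rotvec(degrees=True).round(2))
def where():
    p=np.load("rack.npy");s=read_state();e=s["position"][:2]-p[:2];c,q=np.cos(p[2]),np.sin(p[2])
    print("rack",(c*e[0]+q*e[1]).round(4),(-q*e[0]+c*e[1]).round(4),s["position"][2].round(4),"F",s["force"].round(1),"t",s["clock"])
E
python3 -c "
from h import *
to(-.12,.14,.3)"
```

```text
world [0.516 0.24  0.3  ] row [ 0.5691 -0.5647  0.004 ] [-3.000e-02 -2.000e-02 -5.753e+01]
```

```bash
python3 -m inch '[[0.569,-0.565,0.004,0,0,-57.5],[0.569,-0.565,0.004,0,0,-57.5],[0.569,-0.565,0.004,0,0,-57.5],[0.569,-0.565,0.004,0,0,-57.5],[0.569,-0.565,0.004,0,0,-57.5],[0.569,-0.565,0.004,0,0,-57.5],[0.569,-0.565,0.004,0,0,-57.5],[0.569,-0.565,0.004,0,0,-57.5],[0.569,-0.565,0.004,0,0,-57.5],[0.569,-0.565,0.004,0,0,-57.5],[0.569,-0.565,0.004,0,0,-57.5],[0.569,-0.565,0.004,0,0,-57.5]]' 0.5; python3 -c "
from h import *
where();to(-.12,.14,.3)"
```

```text
clock: 1.5
position: [0.4416, 0.0547, 0.3012]
eef_rot: [0.761, 0.649, 0.0, 0.0]
force: [-1.0, -1.7, -0.6]
width: 0.0424
gripper_force: 0.0
rack -0.1647 -0.0547 0.3012 F [-1.  -1.7 -0.6] t 1.5
world [0.516 0.24  0.3  ] row [0.1947 0.0446 0.0013] [ 0.06  0.01 -0.02]
```

```bash
python3 -m inch '[[0,0,0,0,0,0],[0,0,0,0,0,0],[0,0,0,0,0,0]]' >/dev/null; python3 -c "
from h import *
where();to(-.12,.14,.3)"
```

```text
rack -0.1649 -0.0575 0.3008 F [ 0.  -0.8 -0.3] t 1.8
world [0.516 0.24  0.3  ] row [0.1976 0.0447 0.0007] [-0.02  0.03 -0.05]
```

```bash
python3 -m inch '[[0.198,0.045,0,0,0,0],[0.198,0.045,0,0,0,0],[0.198,0.045,0,0,0,0],[0.198,0.045,0,0,0,0],[0.198,0.045,0,0,0,0],[0.198,0.045,0.05,0,0,0],[0.198,0.045,0.1,0,0,0],[0.198,0.045,0.14,0,0,0],[0.198,0.045,0.16,0,0,0],[0.198,0.045,0.17,0,0,0],[0.198,0.045,0.17,0,0,0]]'; python3 -c "
from h import *
where();to(-.12,.14,.092)
crop('side','c3',220,130,400,280,4)"
```

```text
clock: 2.9
position: [0.5168, 0.2389, 0.13]
eef_rot: [0.762, 0.648, -0.001, -0.0]
force: [0.3, -0.2, 0.2]
width: 0.0426
gripper_force: 0.0
rack -0.1194 0.1391 0.13 F [ 0.3 -0.2  0.2] t 2.9
world [0.516 0.24  0.092] row [ 0.001  -0.0005  0.038 ] [-0.13  0.07 -0.18]
```

View pics/c3.png

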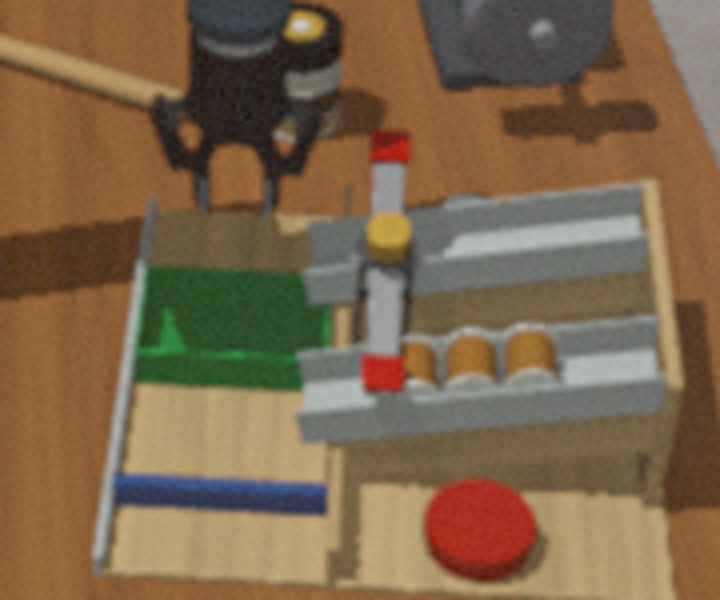

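```bash
python3 -m inch '[[0,-0.008,0.02,0,0,0],[0,-0.008,0.038,0,0,0],[-0.01,-0.008,0.038,0,0,0],[-0.025,-0.008,0.038,0,0,0],[-0.035,-0.008,0.038,0,0,0],[-0.045,-0.008,0.038,0,0,0],[-0.055,-0.008,0.038,0,0,0],[-0.065,-0.008,0.038,0,0,0],[-0.075,-0.008,0.038,0,0,0],[-0.085,-0.008,0.038,0,0,0],[-0.09,-0.008,0.038,0,0,0]]'; python3 -c "
from h import *
where();to(-.128,-.017,.092)
crop('top','c4',205,90,355,245,3.8)"
```

```text
clock: 4.05
position: [0.4947, 0.1523, 0.0929]
eef_rot: [0.761, 0.649, -0.0, -0.0]
force: [0.6, 2.6, 1.3]
width: 0.0431
gripper_force: 1.2
rack -0.1277 0.0501 0.0929 F [0.6 2.6 1.3] t 4.05
world [0.484 0.086 0.092] row [-0.0671 -0.0002  0.0009] [-0.01  0.01 -0.06]
```

View pics/c4.png

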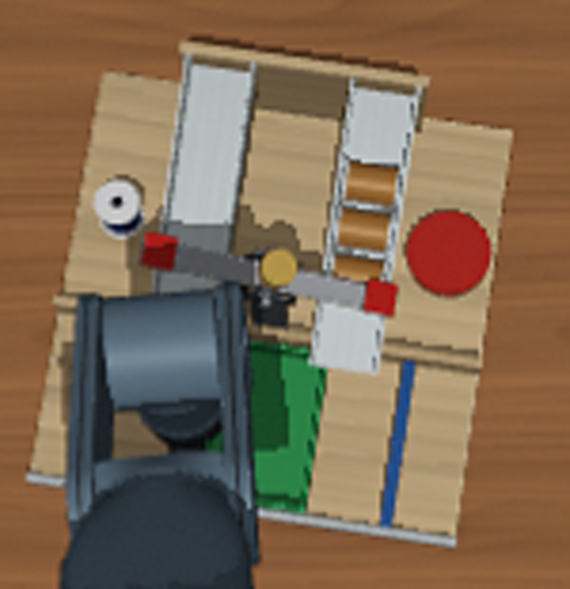

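The tray has moved square with 2.6 N of push force. Its right edge is now at about crop (320,430), and the stop is at (398,440). I'll continue to the stop.

```bash
python3 -m inch '[[-0.01,0,0,0,0,0],[-0.02,0,0,0,0,0],[-0.03,0,0,0,0,0],[-0.04,0,0,0,0,0],[-0.047,0,0,0,0,0],[-0.053,0,0,0,0,0],[-0.058,0,0,0,0,0],[-0.061,0,0,0,0,0],[-0.064,0,0,0,0,0],[-0.066,0,0,0,0,0],[-0.067,0,0,0,0,0]]'; python3 -c "
from h import *
where()"
```

```text
clock: 5.2
position: [0.4842, 0.0871, 0.0929]
eef_rot: [0.761, 0.649, -0.0, -0.0]
force: [0.6, 0.4, -1.2]
width: 0.0428
gripper_force: 0.7
rack -0.1277 -0.0159 0.0929 F [ 0.6  0.4 -1.2] t 5.2
```

Now step on gently until the stop gives a reaction.

```bash
python3 -m inch '[[-0.001,0,0,0,0,0],[-0.002,0,0,0,0,0],[-0.003,0,0,0,0,0],[-0.003,0,0,0,0,0]]'; python3 -c "
from h import *
where()"
```

```text
clock: 5.6
position: [0.4839, 0.0847, 0.0929]
eef_rot: [0.761, 0.649, 0.0, -0.0]
force: [0.4, 4.5, -1.0]
width: 0.0426
gripper_force: 2.4
rack -0.1277 -0.0184 0.0929 F [ 0.4  4.5 -1. ] t 5.6
```

```bash
python3 -m inch '[[-0.001,0,0,0,0,0],[-0.002,0,0,0,0,0],[-0.003,0,0,0,0,0],[-0.003,0,0,0,0,0]]'; python3 -c "
from h import *
where()"
```

```text
clock: 6.0
position: [0.4838, 0.0843, 0.0932]
eef_rot: [0.761, 0.648, 0.002, -0.001]
force: [2.5, 20.3, -0.8]
width: 0.0426
gripper_force: 10.0
rack -0.1277 -0.0188 0.0932 F [ 2.5 20.3 -0.8] t 6.0
```

The tray is seated: 20 N reaction and no further motion. Back off, rise, and shut the gripper.

```bash
python3 -m inch '[[0.005,0,0,0,0,0],[0.02,0,0,0,0,0],[0.04,0,0,0,0,0],[0.04,0,-0.03,0,0,0],[0.04,0,-0.08,0,0,0],[0.04,0,-0.13,0,0,0],[0.04,0,-0.18,0,0,0],[0.04,0,-0.21,0,0,0],[0.09,0,-0.21,0,0,0],[0.115,0,-0.21,0,0,0],[0.115,0,-0.21,0,0,0],[0.115,0,-0.21,0,0,0]]' 0; python3 -c "
from h import *
where();to(0,.097,.3)
crop('top','c5',205,90,355,245,3.8)"
```

```text
clock: 7.2
position: [0.5012, 0.1946, 0.3026]
eef_rot: [0.76, 0.649, -0.001, 0.0]
force: [-1.0, -0.3, 0.1]
width: 0.0002
gripper_force: 0.0
rack -0.1279 0.0929 0.3026 F [-1.  -0.3  0.1] t 7.2
world [0.628 0.179 0.3  ] row [0.004  0.1279 0.0025] [-0.03  0.08  0.04]
```

View pics/c5.png

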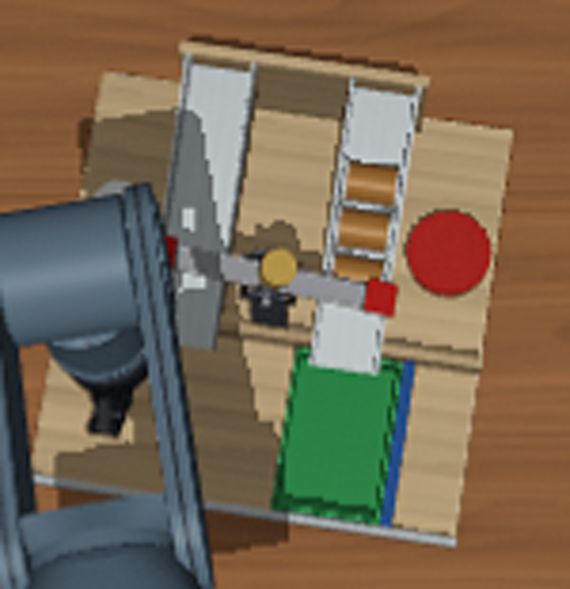

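The tray stands flush against the blue stop and under the right mouth (crop (345,430)). Now go over the left pad and press.

```bash
python3 -m inch '[[0.004,0.045,0,0,0,0],[0.004,0.09,0,0,0,0],[0.004,0.128,0,0,0,0],[0.004,0.128,0,0,0,0],[0.004,0.128,0.03,0,0,0],[0.004,0.128,0.05,0,0,0],[0.004,0.128,0.05,0,0,0]]'; python3 -c "
from h import *
where()"
```

```text
clock: 7.95
position: [0.6261, 0.1772, 0.2492]
eef_rot: [0.761, 0.648, -0.003, -0.002]
force: [-0.2, -0.3, -0.5]
width: 0.0002
gripper_force: 0.0
rack -0.0018 0.0953 0.2492 F [-0.2 -0.3 -0.5] t 7.95
```

```bash
python3 -m inch '[[0,0.001,0.008,0,0,0],[0,0.001,0.016,0,0,0],[0,0.001,0.024,0,0,0],[0,0.001,0.032,0,0,0],[0,0.001,0.04,0,0,0],[0,0.001,0.046,0,0,0],[0,0.001,0.05,0,0,0],[0,0.001,0.053,0,0,0],[0,0.001,0.053,0,0,0]]'; python3 -c "
from h import *
where()"
```

```text
clock: 8.85
position: [0.6293, 0.1784, 0.1994]
eef_rot: [0.761, 0.649, -0.0, -0.0]
force: [-0.1, 0.2, 0.5]
width: -0.0002
gripper_force: 0.0
rack 0.0012 0.097 0.1994 F [-0.1  0.2  0.5] t 8.85
```

Rise, move aside, and look.

```bash
python3 -m inch '[[0,0,-0.04,0,0,0],[0,0,-0.08,0,0,0],[0,0,-0.12,0,0,0],[0,-0.05,-0.12,0,0,0],[0.03,-0.1,-0.12,0,0,0],[0.06,-0.14,-0.12,0,0,0],[0.08,-0.16,-0.12,0,0,0],[0.08,-0.16,-0.12,0,0,0],[0.08,-0.16,-0.12,0,0,0],[0.08,-0.16,-0.12,0,0,0]]'; python3 -c "
from h import *
where()
crop('top','c6',205,90,355,245,3.8)
crop('side','c7',220,130,400,280,4)"
```

```text
clock: 9.85
position: [0.4849, 0.282, 0.3202]
eef_rot: [0.761, 0.649, 0.0, 0.0]
force: [0.1, -0.1, -1.0]
width: -0.0001
gripper_force: 0.0
rack -0.1577 0.1767 0.3202 F [ 0.1 -0.1 -1. ] t 9.85
```

View pics/c6.png

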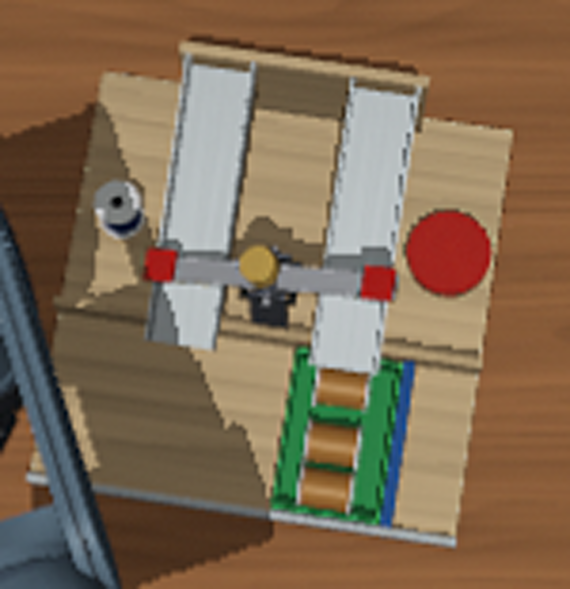

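View pics/c7.png

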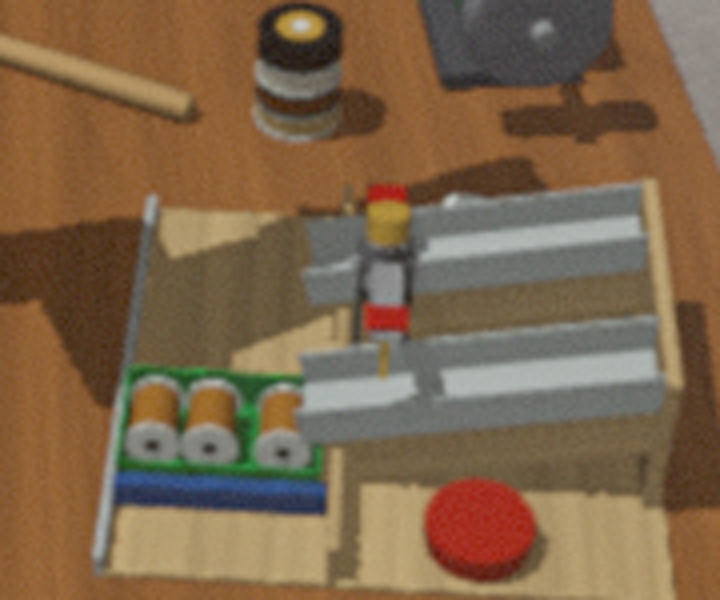

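Both views show all three reels lying in the tray, the gate tilted left-end-down, the tray against the stop, and the bystanders undisturbed. I'll settle briefly and hand in.

```bash
python3 -m inch '[[0,0,0,0,0,0],[0,0,0,0,0,0],[0,0,0,0,0,0],[0,0,0,0,0,0],[0,0,0,0,0,0],[0,0,0,0,0,0],[0,0,0,0,0,0],[0,0,0,0,0,0],[0,0,0,0,0,0],[0,0,0,0,0,0]]' >/dev/null; python3 -c "
from station import robot
print(robot.sign_off())"
```

```text
the job is handed in; nothing more can be done
None
```

The job is handed in: the green tray is against the blue stop, the gate is rocked over with its left end down, and all three tan reels are in the tray, at about 11 s on the clock. No verdict came back.

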